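Seat the alignment mirror on its three-ball mount

ROBOT

A 6-joint arm with a two-finger parallel gripper is mounted at the origin on a cart in front of the work surface, level with it; the furniture and walls round the work are solid. World frame = base frame: x ahead of the robot, y to its left, z up, the work surface at z = 0. Lengths are in m, angles in rad, forces in N, time in s.
With the tool pointing down it reaches from about 0.275 to 0.825 m from the base axis. Payload 4.9 kg.
Tool frame: the origin (TCP) lies midway between the tips of the shut fingers; the grasp point (between the pads) lies 19 mm behind it (bot.grip_depth is the distance from the TCP to the grasp point, in m); z points along the fingers, y is the line along which they close (so a half turn about z gives the same grasp; the last joint's range is limited). The gripper opens to 85 mm and grips with 20 to 120 N. Pads are 22 mm wide; open, the fingers measure 114 mm over their backs; the gripper's body (76 mm by 85 mm) begins 54 mm behind the grasp point. The pads swing forward as they close: fully open they stand 13 mm farther back than shut.
Start: joints at [1.043, 0.326, -0.193, 1.052, 0, 1.437], TCP at [0.211, 0.508, 0.231] pointing down, gripper open.
Joint ranges: [-2.65, 2.65], [-0.97, 1.79], [-1.3, 1.35], [-1.93, 2.1], [-1.47, 1.37], [-3.14, 3.14]. Speed limits (rad/s): [2.57, 2.57, 3.14, 3.14, 3.14, 3.14].

INTERFACE

Orientations are given as a unit quaternion [w, x, y, z].
In Python, from cell import bot gives the robot as it stands. Calls block until the motion is done:
- bot.move_pose(position, orientation): joint-space move of the TCP to a pose.
- bot.move_linear(position, speed=0.15, rotation=None, until_force=None): straight line of the TCP; rotation=None keeps the orientation; speed is the mean speed in m/s. With until_force (N) it stops when the force on the tool has changed by that much, and returns True; else False.
- bot.goto_joints(angles): joint-space move.
- bot.set_gripper(opening, grasp_force=None): opening from 0.0 (shut) to 1.0 (fully open); grasp_force is the grip in N (None keeps the last); returns when the fingers have stopped.
- bot.wait(seconds).
- bot.solve_ik(position, orientation): joint angles nearest the present ones, or None.
- bot.camera(name): name is "scene" or "top"; returns the picture (480x640x3 uint8, red, green, blue); there is no depth.
- bot.calibration(name): a dict with "mtx" (3x3 intrinsics, pixels), "k1" (the pictures are not rectified: a ray, as slopes to the right and down, at radius r is drawn at 1 + k1 r^2 times it, then the intrinsics apply), "extrinsics" (4x4, takes a point from world to camera coordinates). Camera axes: x right, y down, z forward; pixel columns grow to the right and rows downward; lengths in m; the calibration is good to about 2 mm. A picture is of the moment at which its call begins. calibration takes no time and is no camera call.
A pose or a line that the arm cannot do raises bot.PlanningError and nothing moves.
- bot.close_job(): hands the job in; it is judged then, once.
Trained networks look in the newest picture that a camera, given by its name, has taken for a name from the list of things; names that differ only in an ending like _2 or _b are one class to them, and where a whole thing is asked for, a point or a joint stands for the part that bears it (a point fixed in the world has none). Each returns a list of dicts, best first, with "confidence" (0 to 1); they miss things now and then, are a little off and sometimes report something else, mostly with a low value. They report only what shows in the picture. A call takes as long as a camera call.
- bot.search_frame(camera, thing): "bbox" ([left, top, width, height] in pixels, round what is visible of it).
Readings, each from a call of its own:
- bot.read_clock(): time.
- bot.read_joint_positions(): joint angles.
- bot.read_joint_vel(): joint speeds.
- bot.read_joint_efforts(): joint torques, N m.
- bot.read_position(): TCP position.
- bot.read_tool_rot(): TCP orientation.
- bot.read_ft_force(): force on the tool from outside, world axes, zero at the start.
- bot.read_moment(): the same for the moment, N m.
- bot.read_gripper_width(): opening from 0.0 (shut) to 1.0 (fully open).
- bot.read_finger_force(): force on a finger pad.
Only numpy, scipy, OpenCV 4.12 (cv2) and the standard library are available. Lean on these libraries where they do the work, as an engineer would, in place of code of your own. Each camera call takes 0.05 s, during which the arm holds its last target. There are 200 camera calls.

TASK

Put the alignment mirror back on its kinematic mount: carry it over, press it down between the two sprung noses, and work it lengthwise until all three balls have dropped into the grooves of its plate and the springs hold it fully home and level. Be gentle: never push it down or sideways against the mount with more than about 20 N. Then let go of it.

Things in the scene. Friction and masses are not known exactly. Their poses are not given: they have to be found in the camera images.
- foot: The mount's fixed foot: dark steel slab 170 (x) x 120 (y) x 12 mm, a small adjusting knob at its -x end. Origin: centre of its underside, on the bench; z up. On it an aluminium slide 136 x 148 mm, top 24 mm up, carries balls and noses. It is clamped anywhere up to 17 mm either way along the foot's x (NOT measured) and cannot be moved.
- ball_level (a point): Point of the foot, 36 mm above its origin, at the height of the ball centres (16 mm steel balls). With the slide in mid position one ball stands at x -35, y 0 mm and two at x +30, y +28 and -28 in the foot's axes; the slide's unmeasured shift along x (up to 17 mm either way) moves all three.
- nose_level (a point): Point of the foot, 60 mm above its origin, at the height of the axes of two polished noses (14 mm thick, 26 mm long in x) that come in from posts (70 mm high, at y +/-62 to 74) as far as y +/-41.5 mm, at the slide's middle. Springs push each inwards with 2.5 N, 0.3 N more per mm; they yield 6 mm.
- mirror_head: Loose mirror head, 0.35 kg. Origin: centre of the underside; x along, z up. Plate 140 (x) x 92 (y) x 16 mm, long edges round (radius 4, axis 12 mm up). Pressing it past the noses takes about 10 N: they meet it with the underside about 57 mm above the bench and snap over it at 48; from then on they pull it down with 1 to 6 N.
- head_grip (a point): Centre of the dark grip block in the middle of the plate: 24 (x) x 40 (y) x 44 mm high, from 16 to 60 mm above the underside, axes as the head's; grip it across its 24 mm. A round mirror, 36 mm, 5 mm thick, is on its +y face. Height above the foot's origin: fully home 79.6 mm, level; riding on the balls off its place 82 mm; dragging it along the balls takes 5 to 14 N.
- cross_groove (a point): Middle of the round-lipped vee groove that runs right across the plate's underside (along y) at the head's x = +30 mm; it takes the two balls. Elsewhere the underside is flat and rides on them; within some 1 to 2 mm of the right place it drops 2.4 mm. Pushed on lengthwise from there it jams.
- short_groove (a point): Middle of a short blind vee groove along x in the underside (16 mm long, 13 mm wide between the lip centres), at the head's x = -35, y = 0 mm: the seat of the single ball. The head fits only with its x axis pointing the way of the foot's x axis, not turned end for end.

How it is judged:
By the outcome, as a careful person would: the job done as asked, in the order asked, and still so for the second after the job is handed in, with the robot touching nothing.
It also fails if it takes over 58 s, if anything falls off the work surface, if the arm or the gripper's body presses on something with over 40 N, if the wrist force passes 120 N, or if a joint passes its speed limit or range.

## Working session

There is one attempt and no reset: what is moved stays moved. The work goes in short steps, each a Python script; the robot and the scene stay as the last script left them, time stands still between calls to the robot, and variables do not carry over. Pictures are saved under pics/ and viewed, at most 10 in all, crops included, and the job is handed in when it is done.

```bash
mkdir -p pics; cat > look.py <<'E'
import numpy as np, cv2
from cell import bot
for n in ("scene","top"):
    im=bot.camera(n); cv2.imwrite(f"pics/{n}0.png",im[:,:,::-1])
    c=bot.calibration(n); E=np.array(c["extrinsics"]); print(n,np.round(c["mtx"],1).tolist(),c["k1"],"campos",np.round(-E[:3,:3].T@E[:3,3],3)); print(np.round(E,3).tolist())
    for t in ("foot","mirror_head","head_grip"):
        print(t,[(np.round(d["bbox"]).tolist(),round(d["confidence"],2)) for d in bot.search_frame(n,t)])
print(bot.read_clock(),bot.read_tool_rot(),bot.read_position())
E
python3 look.py
```

```text
scene [[532.7, 0.0, 322.5], [0.0, 532.7, 237.7], [0.0, 0.0, 1.0]] 0.05313745119593831 campos [-0.088  0.502  0.411]
[[-0.604, -0.796, 0.025, 0.337], [-0.319, 0.213, -0.923, 0.245], [0.73, -0.566, -0.383, 0.506], [0.0, 0.0, 0.0, 1.0]]
foot [([174.0, 243.0, 128.0, 92.0], 0.87)]
mirror_head [([342.0, 231.0, 74.0, 52.0], 0.59)]
head_grip [([342.0, 232.0, 72.0, 48.0], 0.82)]
top [[519.3, 0.0, 325.2], [0.0, 519.3, 235.8], [0.0, 0.0, 1.0]] -0.07032797757943883 campos [0.435 0.016 0.926]
[[0.012, -1.0, -0.006, 0.017], [-0.99, -0.011, -0.138, 0.559], [0.138, 0.008, -0.99, 0.856], [0.0, 0.0, 0.0, 1.0]]
foot [([202.0, 183.0, 92.0, 111.0], 0.56)]
mirror_head [([368.0, 199.0, 74.0, 90.0], 0.93)]
head_grip [([369.0, 199.0, 74.0, 91.0], 0.84)]
0.4 [-2.97973681e-05  1.95639170e-01  9.80675940e-01 -1.19316122e-04] [0.21100946 0.50784373 0.23117122]
```

```bash
python3 - <<'E'
import cv2
a=cv2.imread("pics/top0.png")[160:310,190:460]; cv2.imwrite("pics/c1.png",cv2.resize(a,None,fx=2.95,fy=2.95,interpolation=cv2.INTER_CUBIC))
a=cv2.imread("pics/scene0.png")[200:350,160:430]; cv2.imwrite("pics/c2.png",cv2.resize(a,None,fx=2.95,fy=2.95,interpolation=cv2.INTER_CUBIC))
E
```

```text
(no output)
```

View pics/c1.png

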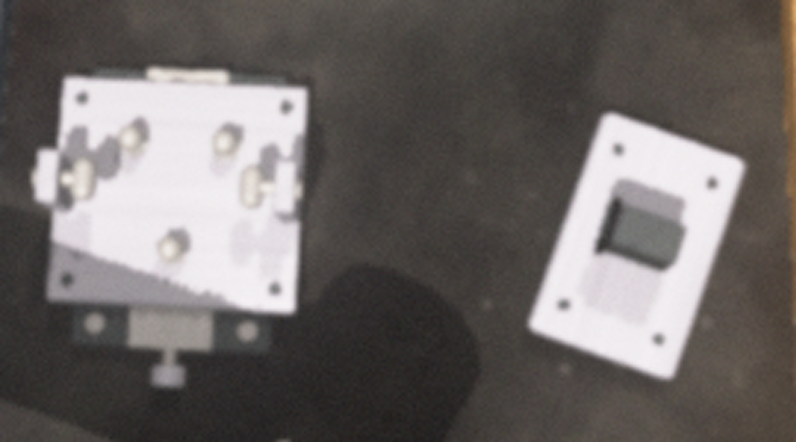

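View pics/c2.png

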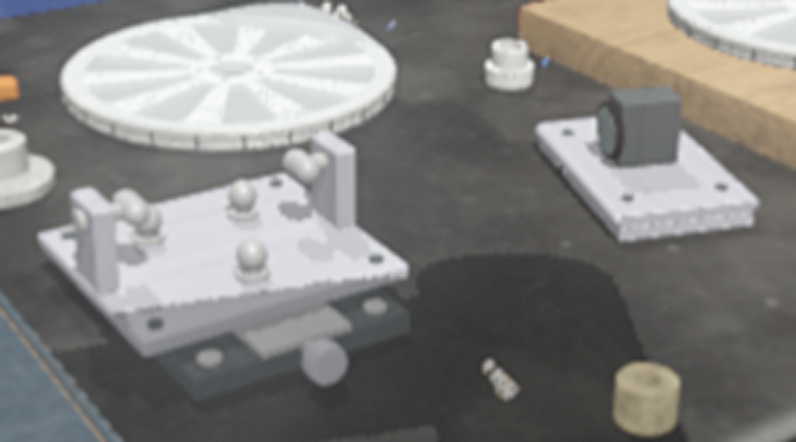

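The top view has the mount on the left: balls at crop (135,137), (229,141) and (174,246), knob at the bottom, so foot x ≈ world +x. The head is on the right, with plate corners (607,113), (745,160), (670,380) and (528,325). Its mirror is on the left (+y) face, so its x axis points the same way as the foot's.

```bash
cat > geo.py <<'E'
import numpy as np, cv2
from scipy.optimize import least_squares
from cell import bot
def project(n,P):
    c=bot.calibration(n); E=np.array(c["extrinsics"]); K=np.array(c["mtx"])
    p=np.atleast_2d(P)@E[:3,:3].T+E[:3,3]; s=p[:,:2]/p[:,2:]; s=s*(1+c["k1"]*(s**2).sum(1,keepdims=True))
    return s*[K[0,0],K[1,1]]+K[:2,2]
def place(q,P):
    c,s=np.cos(q[2]),np.sin(q[2]); P=np.atleast_2d(P).astype(float)/1000
    return np.c_[q[0]+c*P[:,0]-s*P[:,1],q[1]+s*P[:,0]+c*P[:,1],P[:,2]+(q[3] if len(q)>3 else 0)]
def fit(obs,q0):
    f=lambda q:np.concatenate([(project(n,place(q,P))-px).ravel() for n,P,px in obs])
    r=least_squares(f,q0,loss="soft_l1"); return r.x,np.round(r.fun.reshape(-1,2),1)
E
cat > m1.py <<'E'
from geo import *
T=lambda a:np.array(a)/2.95+[190,160]; S=lambda a:np.array(a)/2.95+[160,200]
balls=[[30,28,36],[30,-28,36],[-35,0,36]]
mt=("top",balls,T([[135,137],[229,141],[174,246]])); ms=("scene",balls,S([[148,216],[243,195],[252,255]]))
sl=("top",[[68,74,24],[68,-74,24],[-68,-74,24],[-68,74,24]],T([[64,76],[307,88],[295,313],[47,300]]))
ht=("top",[[70,46,14],[70,-46,14],[-70,-46,14],[-70,46,14]],T([[607,113],[745,160],[670,380],[528,325]]))
hs=("scene",[[70,46,14],[-70,46,14],[-70,-46,14]],S([[537,125],[625,222],[755,203]]))
for nm,o in (("mount balls+slide top",[mt,sl]),("mount scene balls",[ms]),("mount all",[mt,sl,ms]),("head top",[ht]),("head scene",[hs]),("head both",[ht,hs])):
    q,r=fit(o,[.45,0,0]); print(nm,np.round(q,4),r.tolist())
E
python3 m1.py
```

```text
mount balls+slide top [ 0.5787  0.155  -0.0379] [[-0.7, 0.0], [-0.7, 0.2], [-0.6, 0.7], [0.6, -0.0], [0.8, -0.3], [0.4, -0.3], [0.2, -0.1]]
mount scene balls [ 0.5762  0.1564 -0.0505] [[-0.1, 0.7], [0.3, -0.3], [-0.2, -0.3]]
mount all [ 0.5785  0.1551 -0.0387] [[-0.8, 0.1], [-0.8, 0.3], [-0.7, 0.8], [0.6, 0.0], [0.8, -0.2], [0.3, -0.2], [0.1, -0.1], [-0.1, 0.1], [0.0, -1.0], [0.1, -1.2]]
head top [ 0.5525 -0.1199 -0.3467] [[-0.8, -1.1], [0.8, 0.7], [0.6, -0.1], [-0.6, 0.2]]
head scene [ 0.5466 -0.1202 -0.33  ] [[-0.2, 0.7], [-1.2, -0.4], [4.0, -0.3]]
head both [ 0.5516 -0.1202 -0.347 ] [[-0.7, -0.6], [1.0, 1.2], [0.7, 0.4], [-0.5, 0.7], [-1.4, -0.4], [-4.0, -1.6], [1.5, -1.0]]
```

The mount fits to about 1 px: slide centre (0.5785, 0.155), yaw −0.04. The head is at (0.552, −0.120), yaw −0.347. Next I grasp it, lift and look at it again.

```bash
cat >> geo.py <<'E'
def quat(psi,flip=0):
    a=(psi+np.pi/2)/2+flip*np.pi/2; return [0,np.cos(a),np.sin(a),0]
def best(p,psi):
    c=[(abs(j[5]),f) for f in (0,1) if (j:=bot.solve_ik(p,quat(psi,f))) is not None]; print(c); return quat(psi,min(c)[1])
def save(n,f,box=None,s=1):
    im=bot.camera(n); cv2.imwrite("pics/full_"+f,im[:,:,::-1]); a=im[:,:,::-1]
    if box: a=a[box[1]:box[3],box[0]:box[2]]
    cv2.imwrite("pics/"+f,cv2.resize(a,None,fx=s,fy=s,interpolation=cv2.INTER_CUBIC))
E
python3 - <<'E'
from geo import *
h=np.array([.552,-.120]); psi=-.347
q=best([*h,.15],psi); print(q, [bot.solve_ik([.5785,.155,.15],quat(-.04,f)) for f in (0,1)])
bot.move_pose([*h,.15],q); print(bot.read_clock())
print("hit",bot.move_linear([*h,.023],speed=.1,until_force=8), bot.read_position())
bot.set_gripper(0,grasp_force=70); print(bot.read_gripper_width(),bot.read_finger_force(),bot.read_ft_force(),bot.read_position())
bot.move_linear([*h,.14],speed=.12); bot.wait(.3)
print(bot.read_clock(),bot.read_gripper_width(),bot.read_ft_force())
q=quat(-.04,0) if np.dot(q,quat(-.04,0))**2>.5 else quat(-.04,1)
bot.move_pose([.5785,.155,.133],q); bot.wait(.3)
print(bot.read_clock(),bot.read_position(),bot.read_tool_rot(),bot.read_ft_force(),bot.read_moment())
save("top","t1.png",(190,150,330,300),4); save("scene","s1.png",(130,130,330,340),2.8)
E
```

```text
[(np.float64(1.573073992491537), 0), (np.float64(1.5685186610982567), 1)]
[0, np.float64(-0.5744222530050921), np.float64(0.8185591458487004), 0] [array([ 0.13858313,  0.47779534, -0.17844944,  0.91455155,  0.        ,
        1.74937946]), array([ 0.13858313,  0.47779534, -0.17844944,  0.91455155,  0.        ,
       -1.3922132 ])]
2.95
hit False [ 0.55255566 -0.12017428  0.02364874]
0.2706167198259586 69.88424062728882 [0.38526656 0.15924597 2.38948662] [ 0.55225178 -0.12008035  0.02328677]
6.3833 0.2773359512700141 [ 0.27476812  0.15486804 -3.57500733]
7.7583 [0.57877612 0.15384258 0.13308279] [ 3.76586787e-06 -6.92138522e-01  7.21764685e-01 -7.81037090e-05] [-0.28102497 -0.59648745 -3.46302866] [ 0.0480362   0.00121493 -0.0093457 ]
```

View pictures.

View pics/t1.png

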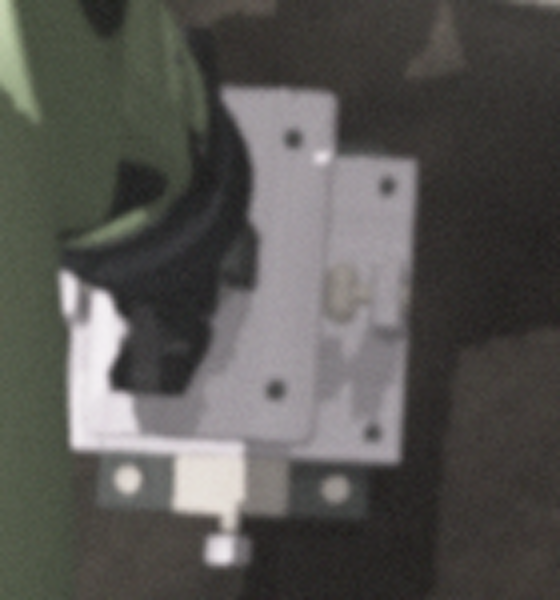

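View pics/s1.png

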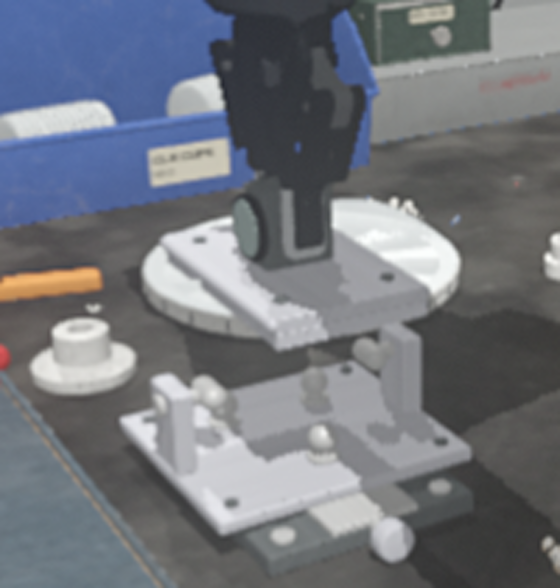

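The top view shows the head held over the mount, with plate corners at crop (337,95), (310,440) and (85,432). The slide's corners are at (417,158), (400,462) and (72,448). The scene view shows it level between the posts. I fit both again from these pictures.

```bash
python3 - <<'E'
from geo import *
T=lambda a:np.array(a)/4+[190,150]; S=lambda a:np.array(a)/2.8+[130,130]
u=110
ht=("top",[[70,-46,14+u],[-70,-46,14+u],[-70,46,14+u]],T([[337,95],[310,440],[83,431]]))
hs=("scene",[[70,46,14+u],[-70,46,14+u],[-70,-46,14+u]],S([[163,243],[275,335],[432,296]]))
mt=("top",[[68,-74,24],[-68,-74,24],[-68,74,24]],T([[417,158],[402,463],[70,448]]))
ms=("scene",[[68,74,24],[-68,74,24],[-68,-74,24],[-35,0,36]],S([[122,420],[222,527],[468,452],[320,437]]))
for nm,o in (("head top",[ht]),("head scene",[hs]),("head both",[ht,hs]),("mount top",[mt]),("mount scene",[ms]),("mount both",[mt,ms])):
    q,r=fit(o,[.57,.15,0]); print(nm,np.round(q,4),r.tolist())
E
```

```text
head top [ 0.5791  0.1536 -0.039 ] [[0.0, -0.7], [0.9, 0.7], [-1.1, -0.0]]
head scene [ 0.5658  0.1568 -0.0532] [[-0.3, 0.4], [-0.8, -0.5], [3.1, -0.1]]
head both [ 0.5779  0.1531 -0.0366] [[0.2, -0.1], [1.3, 1.5], [-0.7, 0.8], [-1.9, -2.1], [-1.6, -4.2], [1.0, -3.6]]
mount top [ 0.5782  0.1548 -0.0277] [[0.4, -0.2], [0.4, -0.1], [-1.0, 0.3]]
mount scene [ 0.5734  0.1584 -0.0401] [[-1.2, -0.3], [-1.1, -0.3], [1.9, -0.9], [1.0, 1.0]]
mount both [ 0.5777  0.1561 -0.0287] [[-0.3, 0.2], [-0.4, 0.3], [-1.7, 0.5], [-1.2, -1.3], [-0.2, -2.0], [1.7, -2.7], [1.1, -0.5]]
```

```bash
cat >> geo.py <<'E'
PSI=-.037; C0=np.array([.578,.155]); U=.0233
ax=np.array([np.cos(PSI),np.sin(PSI)]); ay=np.array([-ax[1],ax[0]])
def state(tag=""):
    p=np.array(bot.read_position()); d=p[:2]-C0; f=np.array(bot.read_ft_force())
    print(tag,"dx %.2f dy %.2f und %.2f"%(d@ax*1e3,d@ay*1e3,(p[2]-U)*1e3),"F",np.round([f[:2]@ax,f[:2]@ay,f[2]],1),"M",np.round(bot.read_moment(),2),"t %.1f"%bot.read_clock()); return p,f
def go(dx,dy,und,speed=.02,lim=None,rot=None):
    xy=C0+ax*dx/1e3+ay*dy/1e3; return bot.move_linear([*xy,und/1e3+U],speed=speed,until_force=lim,rotation=rot)
E
python3 - <<'E'
from geo import *
R=quat(PSI,1)
go(-3,1,80,.05,rot=R); bot.wait(.3); p,_=state("cmd -3,1,80")
go(-3,1,60,.05); bot.wait(.2); p,_=state("cmd -3,1,60")
for u in (57,55,53,51,49,47):
    h=go(-3,1,u,.02,14); p,f=state(f"cmd {u} {h}")
    if h: break
E
```

```text
cmd -3,1,80 dx -2.78 dy 1.04 und 80.30 F [-0.2  0.4 -4. ] M [ 0.01  0.02 -0.01] t 8.9
cmd -3,1,60 dx -3.08 dy 1.18 und 60.13 F [ 0.3  1.3 -4.3] M [0.38 0.14 0.04] t 9.7
cmd 57 False dx -2.58 dy 1.10 und 57.08 F [ 0.5  2.7 -4.7] M [ 0.41 -0.19  0.08] t 10.0
cmd 55 False dx -2.29 dy 0.77 und 55.51 F [ 0.8  1.2 -0.3] M [ 0.01 -0.23 -0.03] t 10.2
cmd 53 False dx -2.17 dy 0.96 und 53.39 F [1.4 0.4 1.2] M [ 0.13 -0.45 -0.  ] t 10.5
cmd 51 False dx -3.30 dy 0.92 und 50.50 F [ 1.3 -0.  -1.4] M [ 0.11 -0.41 -0.04] t 10.7
cmd 49 False dx -3.72 dy 0.86 und 48.14 F [ 1.3 -0.7 -4.9] M [ 0.06 -0.32  0.02] t 11.0
cmd 47 False dx -3.77 dy 0.89 und 46.21 F [ 0.7  0.3 -7.5] M [ 0.08 -0.22 -0.  ] t 11.2
```

```bash
python3 - <<'E'
from geo import *
for u in (45.5,44.5,43.5,42.5):
    h=go(-3,.5,u,.01,8); bot.wait(.2); p,f=state(f"cmd {u} {h}")
    if h or f[2]>3: break
E
```

```text
cmd 45.5 False dx -3.52 dy 0.48 und 45.12 F [-0.3  0.5 -7.6] M [ 0.19  0.09 -0.02] t 11.7
cmd 44.5 False dx -3.21 dy 0.52 und 44.38 F [-0.9  1.  -6.6] M [ 0.2   0.2  -0.05] t 12.2
cmd 43.5 False dx -2.83 dy 0.49 und 43.54 F [-0.2  1.9 -6.5] M [ 0.19 -0.   -0.02] t 12.6
cmd 42.5 False dx -2.63 dy 0.54 und 42.80 F [-0.3  0.3 -3.3] M [ 0.17 -0.13  0.03] t 13.1
```

```bash
python3 - <<'E'
from geo import *
for u in (42,41.5,41,40.5,40):
    h=go(-3,.5,u,.01,8); bot.wait(.25); p,f=state(f"cmd {u} {h}")
    if h or f[2]>2: break
E
```

```text
cmd 42 False dx -2.49 dy 0.57 und 42.57 F [-0.7  0.3  3.7] M [ 0.08 -0.02  0.02] t 13.6
```

```bash
python3 - <<'E'
from geo import *
u=42.0
for dx in np.arange(-2.5,4.1,.5):
    h=go(dx,.5,u,.01,12); bot.wait(.15); p,f=state(f"cmd {dx} {u} {h}")
    if h or abs(f[0])>11 or f[2]>10: break
    if f[2]<-4: u-=.5
E
```

```text
cmd -2.5 42.0 False dx -2.07 dy 0.57 und 42.33 F [-1.3 -0.4  5. ] M [ 0.11 -0.08 -0.02] t 14.0
cmd -2.0 42.0 False dx -1.74 dy 0.61 und 42.13 F [-1.   0.9  5. ] M [ 0.2  -0.06 -0.02] t 14.4
cmd -1.5 42.0 False dx -1.48 dy 0.61 und 42.02 F [-1.4  0.   4.7] M [ 0.23  0.01 -0.09] t 14.8
cmd -1.0 42.0 False dx -1.17 dy 0.63 und 41.91 F [-1.6  2.1  5.2] M [ 0.41  0.18 -0.09] t 15.2
cmd -0.5 42.0 False dx -0.82 dy 0.62 und 41.79 F [-2.5  1.1  3.1] M [ 0.6   0.37 -0.05] t 15.6
cmd 0.0 42.0 False dx -0.45 dy 0.62 und 41.69 F [-3.3  3.3  1.4] M [ 0.74  0.61 -0.08] t 16.0
cmd 0.5 42.0 False dx -0.09 dy 0.56 und 41.59 F [-3.6  3.7 -0.8] M [ 0.89  0.85 -0.1 ] t 16.4
cmd 1.0 42.0 False dx 0.18 dy 0.62 und 41.49 F [-3.8  4.  -1.8] M [ 0.94  0.97 -0.11] t 16.8
cmd 1.5 42.0 False dx 0.28 dy 0.61 und 41.44 F [-5.1  4.4 -0.1] M [ 0.99  1.16 -0.13] t 17.2
cmd 2.0 42.0 False dx 0.37 dy 0.64 und 41.43 F [-6.5  3.8  0.6] M [ 0.92  1.4  -0.16] t 17.6
cmd 2.5 42.0 False dx 0.47 dy 0.64 und 41.37 F [-5.5  2.4  1.8] M [ 0.92  1.55 -0.13] t 18.0
cmd 3.0 42.0 False dx 0.51 dy 0.64 und 41.33 F [-8.2  3.8  3.6] M [ 0.95  1.8  -0.12] t 18.4
cmd 3.5 42.0 False dx 0.56 dy 0.65 und 41.31 F [-9.3  3.1  3.5] M [ 0.96  1.96 -0.16] t 18.8
cmd 4.0 42.0 False dx 0.65 dy 0.64 und 41.32 F [-10.    3.    4.5] M [ 0.99  2.25 -0.18] t 19.2
```

```bash
python3 - <<'E'
from geo import *
for dx,dy,u in ((2,.8,41.7),(1,1,41.2),(.5,1,40.7),(.5,1,40.2),(.5,1,39.7)):
    h=go(dx,dy,u,.02,12); bot.wait(.2); p,f=state(f"cmd {dx} {dy} {u} {h}")
    if h or f[2]>9: break
save("scene","s2.png",(150,150,320,340),3.1)
E
```

```text
cmd 2 0.8 41.7 False dx 0.51 dy 0.68 und 41.33 F [-5.8  3.6  1.6] M [ 0.8   1.57 -0.14] t 19.6
cmd 1 1 41.2 False dx 0.48 dy 0.72 und 41.32 F [-5.1  2.6  3.8] M [ 0.66  1.44 -0.13] t 20.1
cmd 0.5 1 40.7 False dx 0.46 dy 0.75 und 41.26 F [-5.1  1.2  5.2] M [ 0.62  1.42 -0.15] t 20.5
cmd 0.5 1 40.2 False dx 0.45 dy 0.72 und 41.19 F [-5.   0.9  8.5] M [ 0.57  1.75 -0.13] t 21.0
cmd 0.5 1 39.7 False dx 0.47 dy 0.78 und 41.12 F [-7.7  2.4 12.2] M [ 0.54  1.87 -0.22] t 21.4
```

View pics/s2.png

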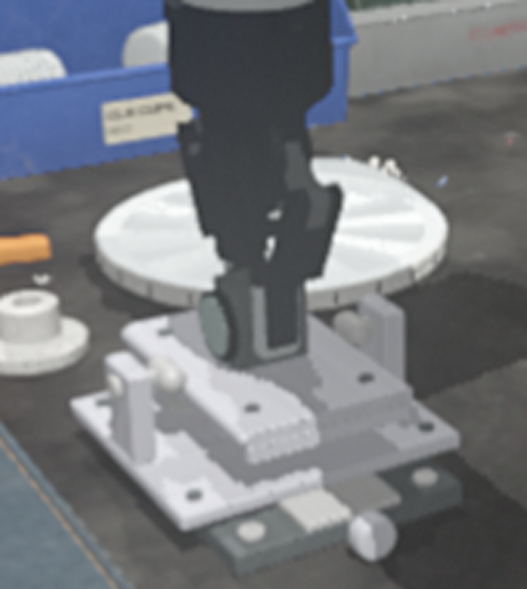

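The plate is down between the noses, with its far and near edges roughly parallel to the slide (plate corner at crop (248,450), slide corner (185,525)). I probe backwards along x to see whether it is caught in the groove.

```bash
python3 - <<'E'
from geo import *
u=41.0
for dx in (.5,0,-.5,-1,-1.5,-2,-2.5,-3):
    h=go(dx,.9,u,.02,12); bot.wait(.15); p,f=state(f"cmd {dx} {u} {h}")
    if h or f[0]>8: break
E
```

```text
cmd 0.5 41.0 False dx 0.50 dy 0.81 und 41.34 F [-4.4  2.2  4.5] M [ 0.69  1.27 -0.15] t 21.9
cmd 0 41.0 False dx 0.42 dy 0.82 und 41.30 F [-3.8  2.4  5.9] M [ 0.58  1.   -0.14] t 22.3
cmd -0.5 41.0 False dx 0.37 dy 0.87 und 41.32 F [-0.5  2.3  4.4] M [ 0.49  0.33 -0.12] t 22.7
cmd -1 41.0 False dx 0.20 dy 0.89 und 41.33 F [2.9 1.7 2.6] M [ 0.44 -0.6  -0.08] t 23.1
cmd -1.5 41.0 False dx -0.09 dy 1.03 und 41.29 F [4.6 2.9 0.1] M [ 0.55 -1.02 -0.18] t 23.5
cmd -2 41.0 False dx -0.17 dy 1.08 und 41.32 F [ 5.8  1.7 -0.2] M [ 0.52 -1.21 -0.14] t 23.9
cmd -2.5 41.0 False dx -0.30 dy 1.11 und 41.32 F [ 6.8  2.7 -0.4] M [ 0.52 -1.4  -0.11] t 24.3
cmd -3 41.0 False dx -0.47 dy 1.16 und 41.37 F [ 7.1  2.8 -1. ] M [ 0.5  -1.65 -0.1 ] t 24.7
```

```bash
python3 - <<'E'
from geo import *
for dx,u in ((-1,41),(0,40.7),(.7,40.5),(0,40.5),(-.4,40.8)):
    h=go(dx,1.1,u,.03,12); bot.wait(.1); p,f=state(f"cmd {dx} {u} {h}")
bot.set_gripper(.55); bot.wait(.2); p,f=state("open")
bot.move_linear([p[0],p[1],p[2]+.09],speed=.15)
bot.move_linear([p[0]-.12,p[1]-.16,p[2]+.14],speed=.3); bot.wait(.2); state("away")
save("top","t3.png",(190,150,330,300),4); save("scene","s3.png",(150,200,320,340),4.4)
E
```

```text
cmd -1 41 False dx -0.27 dy 1.21 und 41.22 F [4.  1.5 2. ] M [ 0.55 -1.1  -0.09] t 25.0
cmd 0 40.7 False dx -0.19 dy 1.23 und 41.11 F [2.4 2.4 5.7] M [ 0.53 -0.54 -0.16] t 25.4
cmd 0.7 40.5 False dx -0.07 dy 1.22 und 41.09 F [0.6 2.8 9.3] M [ 0.5  -0.1  -0.12] t 25.7
cmd 0 40.5 False dx -0.10 dy 1.26 und 41.11 F [0.8 2.  6.6] M [ 0.49 -0.44 -0.11] t 26.1
cmd -0.4 40.8 False dx -0.15 dy 1.19 und 41.13 F [2.8 2.  5.4] M [ 0.61 -0.72 -0.1 ] t 26.4
open dx -0.71 dy 1.00 und 40.57 F [ 0.  -0.4 -0.8] M [0.02 0.06 0.  ] t 27.0
away dx -114.33 dy -162.36 und 179.94 F [-0.3  0.1  0.1] M [ 0.   -0.03  0.01] t 28.8
```

View pics/s3.png

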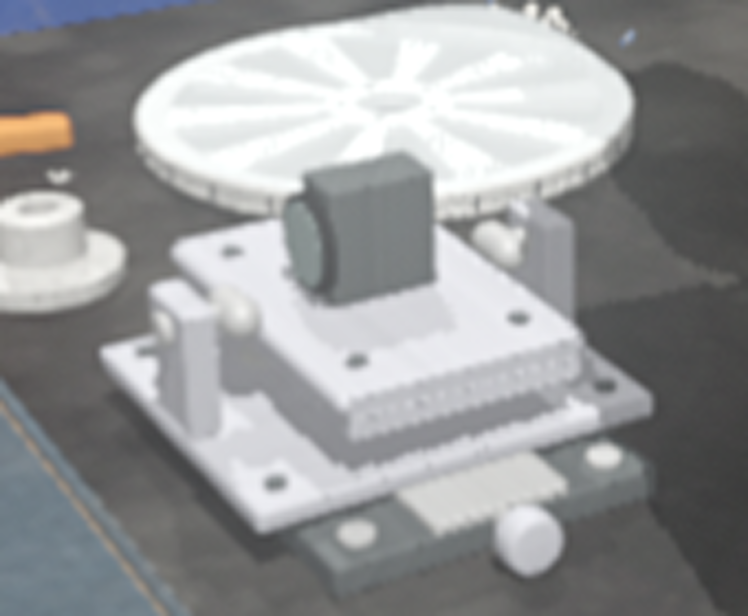

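View pics/t3.png

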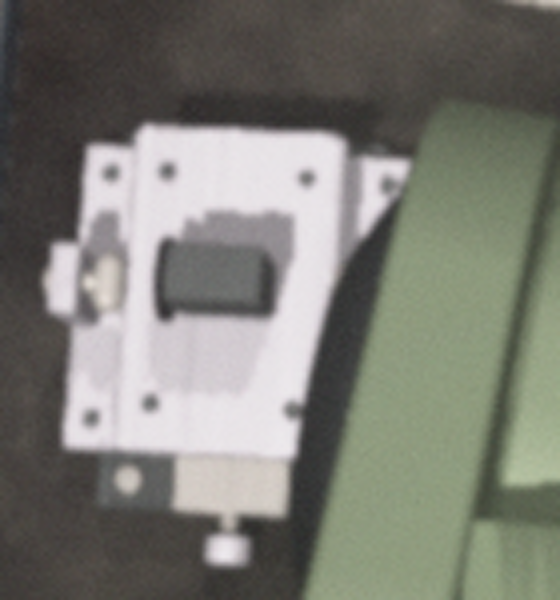

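The head sits square on the mount with the noses over its edges (block at crop (370,225), plate corner (350,405)). A 2.4 mm drop is only about 1 pixel here, so I check height and level by touching the plate top lightly over the balls.

```bash
python3 - <<'E'
from geo import *
bot.set_gripper(0,grasp_force=20)
H=C0+ax*-.0003+ay*.001
P=lambda x,y:H+ax*x/1e3+ay*y/1e3
a=P(33,0); q=best([*a,.08],PSI+np.pi/2)
bot.move_pose([*P(33,0),.16],q)
for x,y in ((33,0),(-33,0)):
    bot.move_linear([*P(x,y),.16],speed=.25); bot.move_linear([*P(x,y),.066],speed=.12); bot.wait(.2)
    z0=bot.read_position()[2]; h=bot.move_linear([*P(x,y),.053],speed=.01,until_force=3)
    print(x,y,h,z0,np.round(bot.read_position(),5),np.round(bot.read_ft_force(),1),bot.read_clock())
    bot.move_linear([*P(x,y),.16],speed=.25)
E
```

```text
[(np.float64(0.1681413287906679), 0), (np.float64(2.973451324799125), 1)]
33 0 True 0.06695458167081539 [0.61081 0.15478 0.05718] [-0.  -0.   4.2] 33.2583
-33 0 True 0.0668330641356149 [0.54467 0.15725 0.05696] [-0.1  0.2  5.1] 36.25
```

```bash
python3 - <<'E'
from geo import *
p=bot.read_position(); bot.move_linear([p[0]-.08,p[1]-.15,.2],speed=.25); bot.wait(.3)
print(bot.read_clock(),bot.read_ft_force()); print(bot.close_job())
E
```

```text
37.9667 [-0.77310983 -0.06280088 -0.29671813]
the job is handed in; nothing more can be done
None
```

The mirror head is back on its mount and released. Touching the plate top over the front and rear balls gave 57.2 and 57.0 mm, against 57.6 mm when fully home, so it is down and level lengthwise (side-to-side tilt wasn't touched). Measured forces stayed below about 13 N, and I handed the job in at 38 s.

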